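# Unlock the pantry snack box by its thumbwheels

### The job

Unlock the snack box: gently roll its thumbwheels to the code 5-4-2, read from left to right as seen from the robot, without turning the middle wheel, which is already right. Only when the code stands squarely at the index ticks, slide the steel bolt beside the wheels all the way away from the robot, then let go. Do not press hard on the box, and leave the jar, can and bowl alone.

Things in the scene. Friction and masses are not known exactly. Their poses are not given: they have to be found in the camera images.
- box: Snack box fixed to the table: clear tub, grey lid, 200 (x) by 300 (y) by 120 mm high, 3 mm aluminium lock plate on the lid. Origin: centre of its underside; x away from the robot, y left, z up. Three wheels at 40 mm pitch along y stand out of the plate, the bolt right of them. Load no part with more than about 15 N
- left_wheel_window (a point): Centre of the left wheel's window, on the lock plate's upper face, at box (0, 40, 123) mm. The crown of the smooth wheel stands 7 to 14 mm above it (seats differ unmeasured: feel for it) and gives on a spring, 7 N/mm over 5 mm. Roll it by friction: press a fingertip on the crown and draw it along box x
- middle_wheel_window (a point): Centre of the middle wheel's window, on the lock plate's upper face, at box (0, 0, 123) mm. The crown of the smooth wheel stands 7 to 14 mm above it (seats differ unmeasured: feel for it) and gives on a spring, 7 N/mm over 5 mm. Roll it by friction: press a fingertip on the crown and draw it along box x
- right_wheel_window (a point): Centre of the right wheel's window, on the lock plate's upper face, at box (0, -40, 123) mm. The crown of the smooth wheel stands 7 to 14 mm above it (seats differ unmeasured: feel for it) and gives on a spring, 7 N/mm over 5 mm. Roll it by friction: press a fingertip on the crown and draw it along box x
- left_wheel (a joint): Angle (rad) of the left thumbwheel: black, radius 25 mm, 16 mm wide, axle along box y. White pips like a die's, every 60 degrees round the rim: number n is on top, between the two index ticks, at (n-1)*1.0472. Grows as the wheel's top rolls to box +x, away from the robot; stops at -0.4 and 5.64. No detents; drag 0.06 N m. It starts between 1.8 and 3.1; the code wants 5 (4.189).
- middle_wheel (a joint): Angle (rad) of the middle thumbwheel: black, radius 25 mm, 16 mm wide, axle along box y. White pips like a die's, every 60 degrees round the rim: number n is on top, between the two index ticks, at (n-1)*1.0472. Grows as the wheel's top rolls to box +x, away from the robot; stops at -0.4 and 5.64. No detents; drag 0.06 N m. It starts on 4 (3.142), as the code wants, and must stay.
- right_wheel (a joint): Angle (rad) of the right thumbwheel: black, radius 25 mm, 16 mm wide, axle along box y. White pips like a die's, every 60 degrees round the rim: number n is on top, between the two index ticks, at (n-1)*1.0472. Grows as the wheel's top rolls to box +x, away from the robot; stops at -0.4 and 5.64. No detents; drag 0.06 N m. It starts between 2.15 and 3.45; the code wants 2 (1.047).
- bolt (a joint): Travel (m) of the bolt along the box's +x: 0 locked (as it starts), 0.035 at its far end stop. It slides with a drag of about 4 N plus some damping and stays where it is left
- bolt_tab (a point): Centre of the top of the bolt's upright steel tab, 20 mm above the lock plate; moves with the bolt. The tab measures 14 (x) by 28 (y) mm and stands on a foot 30 (x) by 28 (y) mm, 4 mm thick. It starts at box (x, y) = (-17.5, -100) mm
- jar: Amber glass jar, 72 mm wide, 115 mm high, standing left of the box. Origin: centre of its underside. Bystander
- can: Tin can, 72 mm wide, 105 mm high, standing right of the box. Origin: centre of its underside. Bystander
- bowl: Wooden bowl, 110 mm wide, 45 mm high, standing beyond the box. Origin: centre of its underside. Bystander

How it is judged:
By the outcome, as a careful person would: the job done as asked, in the order asked, and still so for the second after the job is handed in, with the robot touching nothing.
It also fails if it takes over 72 s, if anything falls off the work surface, if the arm or the gripper's body presses on something with over 40 N, if the wrist force passes 120 N, or if a joint passes its speed limit or range.

### The arm

A 6-joint arm with a two-finger parallel gripper is mounted at the origin on the work surface. World frame = base frame: x ahead of the robot, y to its left, z up, the work surface at z = 0. Lengths are in mm, angles in rad, forces in N, time in s.
With the tool pointing down it reaches from about 350 to 975 mm from the base axis. Payload 4.9 kg.
Tool frame: the origin (TCP) lies between the finger pads; the fingertips stand 22 mm ahead of it and the grasp point (between the pads) lies 3 mm ahead of it; z points along the fingers, y is the line along which they close (so a half turn about z gives the same grasp; the last joint's range is limited). The gripper opens to 85 mm and grips with 20 to 120 N. Pads are 22 mm wide; open, the fingers measure 114 mm over their backs; the gripper's body (76 mm by 85 mm) begins 54 mm behind the grasp point. The pads swing forward as they close: fully open they stand 13 mm farther back than shut.
Start: joints at [-1.369, 0.053, 1.613, -0, 1.476, -0.119], TCP at [197.073, -593.097, 253.304] pointing down, gripper open.
Joint ranges: [-3.01, 3.01], [-1.01, 2.22], [0.06, 2.58], [-1.02, 4.17], [0.09, 2.62], [-3.14, 3.14]. Speed limits (rad/s): [2.57, 2.57, 3.14, 3.14, 3.14, 3.14].

### API

Orientations are given as a unit quaternion [x, y, z, w].
In Python, from workcell import arm gives the robot as it stands. The module is installed in compiled form; this text tells all that it offers.
- The arm moves only by the tool drive_tool, never from a script. Its argument "plan" is a list of rows, each an object with "dp": the shift along the tool's x, y, z in cm, a list of three; "angular": the turn, a rotation vector about the tool's x, y, z in rad, a list of three. In form: [{"dp": [dx, dy, dz], "angular": [ax, ay, az]}, ...]. A call has 1 to 8 rows; each row is the pose to reach, as a shift and turn from the pose commanded when the call began, along the tool's axes at that moment; what a row does not reach only later rows make up. A row lasts 1/12 s, in which the tool goes at most 41.7 mm and 7.16 degrees, less where a joint would pass 70% of its speed; a pose out of reach is approached as far as the arm can. A call with a gripper value outside its range is refused whole. "claw" is the opening, from 0 (shut) to 1 (fully open), set as the call begins (left out, the last holds). The fingers move at their own pace and stop on an object; the grip force is fixed at half the most. Time passes only in rows, so rows that repeat a pose let the fingers close. It gives the time, the measured TCP pose, the force, the opening and the grip force at its end, in the units of the state.
- arm.state(): the state, without advancing time (a new reading comes with each control period).
- arm.read_camera(name): name is "scene" or "top" or "wrist"; returns (picture, depth): 400x640x3 uint8, blue, green, red; 400x640 float32, mm along the optical axis (not along the pixel's ray), 0 where there is no reading.
- arm.camera_params(name): a dict with "mtx" (3x3 intrinsics, pixels), "rvec" (rotation vector, rad) and "tvec" (3), from world to camera coordinates, as OpenCV has them. Camera axes: x right, y down, z forward; pixel columns grow to the right and rows downward; lengths in mm; the calibration is good to about 2 mm. The wrist camera is an equidistant fisheye: a pixel r from the principal point sees the ray r / f radians off the axis. A picture is of the moment at which its call begins: read the wrist's pose just before it. camera_params takes no time and is no camera call; for the wrist camera it gives the pose at the moment of the call.
- arm.job_done(): hands the job in; it is judged then, once.
The state is a dict: "time": time; "joint_pos": joint angles; "joint_velocities": joint speeds; "joint_torque": joint torques, N m; "eef_pos": TCP position; "orientation": TCP orientation; "ft_force": force on the tool from outside, world axes, zero at the start; "wrist_torque": the same for the moment, N m; "width": finger opening in mm; "grip_force": force on a finger pad.
Only numpy, scipy, OpenCV 4.12 (cv2) and the standard library are available. Lean on these libraries where they do the work, as an engineer would, in place of code of your own. Each camera call takes 0.05 s, during which the arm holds its last target. There are 200 camera calls.

## Working session

There is one attempt and no reset: what is moved stays moved. The work goes in short steps, Python scripts to look and compute and a tool call to move; the robot and the scene stay as the last step left them, time stands still between calls to the robot, and variables do not carry over. Pictures are saved under pics/ and viewed, at most 10 in all, crops included, and the job is handed in when it is done.

Besides the shell and the picture viewer there is one more tool, called after "Call:" by a JSON object that holds its "api" and its "payload", one argument or row to a line. drive_tool: Moves the arm, as the interface text tells. Its arguments: {"type":"object","properties":{"plan":{"type":"array"},"claw":{"type":"number"}},"required":["plan"]}

```bash
mkdir -p pics
python3 - <<'E'
from workcell import arm
import cv2,numpy as np
s=arm.state();print(s)
for n in("scene","top"):
    p,d=arm.read_camera(n);cv2.imwrite(f"pics/{n}0.png",p);np.save(f"pics/{n}d.npy",d)
    print(n,arm.camera_params(n))
E
```

```text
{'time': 0.0, 'joint_pos': array([-1.36897817e+00,  5.33588320e-02,  1.61427427e+00,  3.14290552e-05,
        1.47599253e+00, -1.18997797e-01]), 'joint_velocities': array([-0.00018263, -0.00019132, -0.00058761, -0.00019621,  0.00018368,
       -0.00072444]), 'joint_torque': array([ 2.27360106e-03, -3.93670034e+01, -3.70181751e+01,  8.58321209e-05,
        7.15511647e-03, -7.47270576e-06]), 'eef_pos': array([ 196.98302984, -592.54881545,  252.07352986]), 'orientation': array([ 9.87161933e-01,  1.59719395e-01, -2.64520358e-05, -1.01626760e-03]), 'ft_force': array([ 0.14059507, -0.136371  , -0.6164116 ]), 'wrist_torque': array([-0.00912929,  0.02980983, -0.0328897 ]), 'grip_force': 0.0, 'width': 85.15844117563819}
scene {'mtx': array([[381.42354248,   0.        , 323.05287253],
       [  0.        , 381.42354248, 204.74687605],
       [  0.        ,   0.        ,   1.        ]]), 'rvec': array([ 1.8627839 ,  1.27909791, -0.67203761]), 'tvec': array([-259.82590944, -234.83423588, 1423.7314137 ])}
top {'mtx': array([[447.34909873,   0.        , 322.67261984],
       [  0.        , 447.34909873, 202.11810357],
       [  0.        ,   0.        ,   1.        ]]), 'rvec': array([ 2.16240242, -2.15699193,  0.16910595]), 'tvec': array([  13.41301855,  639.31184959, 1126.19549707])}
```

View pics/top0.png

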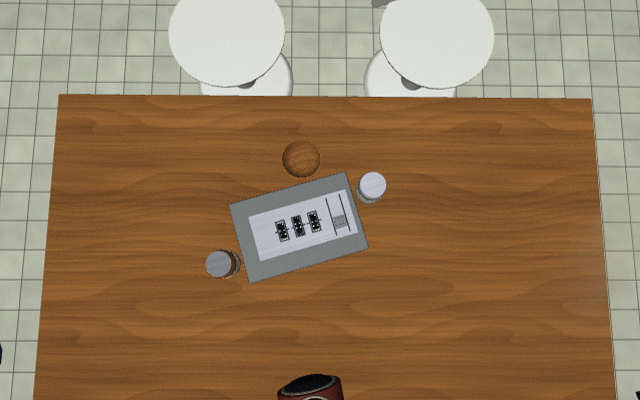

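The top view shows the box near pixel (299,228), with the wheels at (282,231), (298,226) and (314,221) and the bolt at (339,215). The jar is at (221,263), the can at (372,186) and the bowl at (301,158).

```bash
cat > h.py <<'E'
from workcell import arm
import cv2,numpy as np
from scipy.spatial.transform import Rotation as R
def ray_plane(name,px,z,prm=None):
    q=prm or arm.camera_params(name);Rm=cv2.Rodrigues(q["rvec"])[0];c=-Rm.T@q["tvec"]
    out=[]
    for u,v in np.atleast_2d(px):
        K=q["mtx"];a=(u-K[0,2])/K[0,0];b=(v-K[1,2])/K[1,1]
        if name=="wrist":
            r=np.hypot(a,b);s=np.sin(r)/max(r,1e-9);d=np.array([a*s,b*s,np.cos(r)])
        else:d=np.array([a,b,1.])
        d=Rm.T@d;out.append(c+d*(z-c[2])/d[2])
    return np.array(out)
def project_wrist(P,q):
    p=(cv2.Rodrigues(q["rvec"])[0]@np.atleast_2d(P).T).T+q["tvec"]
    rho=np.hypot(p[:,0],p[:,1]);th=np.arctan2(rho,p[:,2]);k=th/np.maximum(rho,1e-9)
    return np.c_[p[:,0]*k*q["mtx"][0,0]+q["mtx"][0,2],p[:,1]*k*q["mtx"][1,1]+q["mtx"][1,2]]
def rows(target,yaw_box_y_tool=None):pass
E
python3 - <<'E'
from h import *
d=np.load("pics/topd.npy");q=arm.camera_params("top");Rm=cv2.Rodrigues(q["rvec"])[0]
v,u=np.mgrid[:400,:640];K=q["mtx"]
P=np.stack([(u-K[0,2])/K[0,0]*d,(v-K[1,2])/K[1,1]*d,d],-1).reshape(-1,3)-q["tvec"]
W=(P@Rm).reshape(400,640,3)
m=((W[...,2]>105)&(W[...,2]<150)&(d>0)).astype(np.uint8); m[:,:225]=0
m=cv2.morphologyEx(m,cv2.MORPH_OPEN,np.ones((3,3)))
cs=cv2.findContours(m,0,1)[0]
for c in cs:
    if cv2.contourArea(c)<300: continue
    print(cv2.contourArea(c),np.median(W[...,2][cv2.drawContours(np.zeros_like(m),[c],-1,1,-1)>0]))
    pts=ray_plane("top",c[:,0,:],120)[:,:2].astype(np.float32)
    r=cv2.minAreaRect(pts);print(r)
g=ray_plane("top",[(229,205),(346,172),(368,247),(249,283)],120);print(g,g.mean(0))
print(ray_plane("top",[(282,231),(298,226),(314,221)],130)); print(ray_plane("top",[(221,263),(372,186),(301,158)],100))
E
```

```text
9898.5 120.01374033698062
((569.4656982421875, 76.76876068115234), (198.9650115966797, 298.4462890625), 16.432231903076172)
[[620.81740982 244.19751763 120.        ]
 [704.02196284 -40.97932785 120.        ]
 [519.82226797 -93.05675958 120.        ]
 [434.13475313 191.34948898 120.        ]] [569.69909844  75.37772979 120.        ]
[[557.21165233 114.03759575 130.        ]
 [569.31514942  75.86593973 130.        ]
 [581.47283519  37.52338505 130.        ]]
[[ 481.15711679  263.1802206   100.        ]
 [ 672.76463116 -107.44959813  100.        ]
 [ 743.5054078    70.86523955  100.        ]]
```

Call:
{"api": "drive_tool", "payload": {
  "plan": [
    {"dp": [28,-26,0],"angular": [0,0,0.034]},
    {"dp": [28,-26,0],"angular": [0,0,0.034]},
    {"dp": [28,-26,0],"angular": [0,0,0.034]},
    {"dp": [28,-26,0],"angular": [0,0,0.034]},
    {"dp": [28,-26,0],"angular": [0,0,0.034]},
    {"dp": [28,-26,0],"angular": [0,0,0.034]},
    {"dp": [28,-26,0],"angular": [0,0,0.034]},
    {"dp": [28,-26,0],"angular": [0,0,0.034]}
  ],
  "claw": 0
}}

```text
time: 0.77
eef_pos: [357.6, -298.8, 252.8]
orientation: [0.99, 0.143, -0.0, -0.0]
ft_force: [1.1, -0.2, 0.6]
width: -0.1
grip_force: 0.0
```

Call:
{"api": "drive_tool", "payload": {
  "plan": [
    {"dp": [31,-30,0],"angular": [0,0,0]},
    {"dp": [31,-30,0],"angular": [0,0,0]},
    {"dp": [31,-30,0],"angular": [0,0,0]},
    {"dp": [31,-30,0],"angular": [0,0,0]},
    {"dp": [31,-30,0],"angular": [0,0,0]},
    {"dp": [31,-30,0],"angular": [0,0,0]},
    {"dp": [31,-30,0],"angular": [0,0,0]},
    {"dp": [31,-30,0],"angular": [0,0,0]}
  ]
}}

```text
time: 1.43
eef_pos: [521.9, -8.5, 252.9]
orientation: [0.99, 0.143, -0.0, 0.0]
ft_force: [0.7, -0.9, 0.3]
width: 0.2
grip_force: 0.0
```

Run:
```python
from h import *
q=arm.camera_params("wrist");s=arm.state()
Rm=cv2.Rodrigues(q["rvec"])[0];c=-Rm.T@q["tvec"];print(s["eef_pos"],c,Rm[2],q["mtx"])
T=R.from_quat(s["orientation"]).as_matrix();print("cam in tool",T.T@(c-s["eef_pos"]))
```

```text
[521.87817915  -8.53336367 252.94537777] [586.152666     9.50461109 373.6366801 ] [-0.25319056 -0.07371792 -0.96460365] [[309.70691629   0.         318.78524018]
 [  0.         309.70691629 199.96668541]
 [  0.           0.           1.        ]]
cam in tool [  66.7192274     0.90355109 -120.70914191]
```

Call:
{"api": "drive_tool", "payload": {
  "plan": [
    {"dp": [2.5,-6.8,3.4],"angular": [0,0,0]},
    {"dp": [2.5,-6.8,6.8],"angular": [0,0,0]},
    {"dp": [2.5,-6.8,6.8],"angular": [0,0,0]},
    {"dp": [2.5,-6.8,6.8],"angular": [0,0,0]},
    {"dp": [2.5,-6.8,6.8],"angular": [0,0,0]}
  ]
}}

```text
time: 1.85
eef_pos: [525.3, 61.8, 184.0]
orientation: [0.99, 0.144, -0.002, -0.0]
ft_force: [0.5, 0.3, 0.4]
width: -0.0
grip_force: 0.0
```

```bash
cat >> h.py <<'E'
def snap(fn,box=None):
    q=arm.camera_params("wrist");p,d=arm.read_camera("wrist");cv2.imwrite(fn,p);np.save(fn[:-3]+"npy",d)
    return q,p,d
def cloud(q,d):
    v,u=np.mgrid[:400,:640];K=q["mtx"];a=(u-K[0,2])/K[0,0];b=(v-K[1,2])/K[1,1];r=np.hypot(a,b)
    k=np.where(r>1e-9,np.tan(r)/np.maximum(r,1e-9),1)
    P=np.stack([a*k*d,b*k*d,d],-1)-q["tvec"]
    return P@cv2.Rodrigues(q["rvec"])[0]
YAW=0.287;C0=np.array([569.5,76.5,0])
B=R.from_euler("z",YAW).as_matrix()
def tobox(P):return (np.asarray(P)-C0)@B
def toworld(p):return np.asarray(p)@B.T+C0
E
python3 - <<'E'
from h import *
s=arm.state();print(s["eef_pos"],s["ft_force"])
q,p,d=snap("pics/w1.png")
print(project_wrist(toworld([[0,40,123],[0,0,123],[0,-40,123],[-17.5,-100,143]]),q))
W=tobox(cloud(q,d))
cv2.imwrite("pics/w1c.png",cv2.resize(p[60:360,120:520],None,fx=2,fy=2,interpolation=cv2.INTER_CUBIC))
for y in(40,0,-40,):
    m=(abs(W[...,1]-y)<7)&(abs(W[...,0])<4)&(d>0);print(y,m.sum(),np.percentile(W[...,2][m],[50,95]))
m=(W[...,2]>138)&(W[...,2]<150)&(W[...,1]<-70)&(W[...,1]>-130)&(abs(W[...,0])<60);print(m.sum(),W[m].mean(0))
E
```

```text
[525.30792274  61.8368444  183.98288336] [0.45008205 0.2502007  0.39254022]
[[248.19696608 152.12792731]
 [315.04391829 151.38264387]
 [382.27393158 152.15232745]
 [483.82895417 189.53777204]]
40 281 [132.25424456 133.35018853]
0 357 [136.33983673 137.5589966 ]
-40 364 [132.59421957 134.15798611]
937 [ -14.05813717 -100.05218031  142.52204046]
```

View pics/w1c.png

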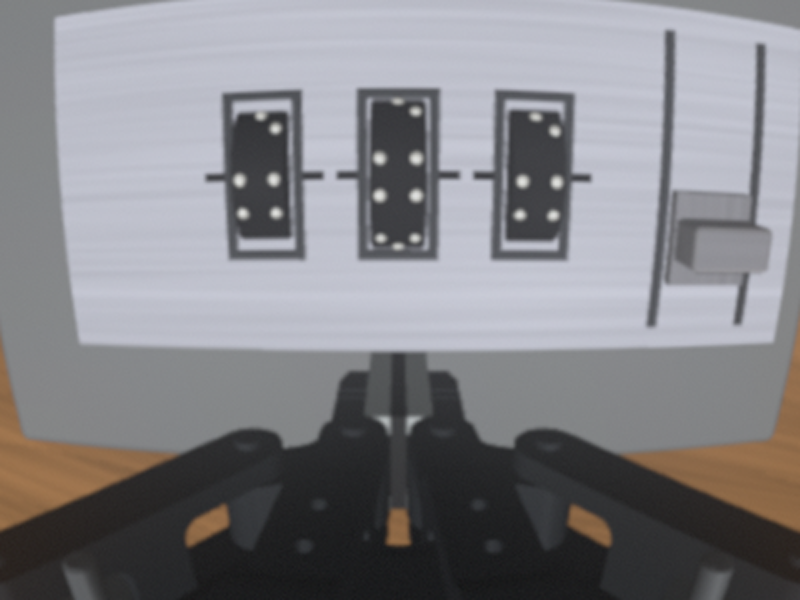

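The middle wheel shows 4 squarely at the ticks (crop row 177). The left wheel's 4-face has pip rows at 180 and 213, and the right's at 182 and 215, so both sit just below 3.14. The bolt tab is near crop (722,245).

```bash
cat >> h.py <<'E'
def rays(q,px):
    K=q["mtx"];Rm=cv2.Rodrigues(q["rvec"])[0];a=(px[:,0]-K[0,2])/K[0,0];b=(px[:,1]-K[1,2])/K[1,1]
    r=np.hypot(a,b);s=np.sinc(r/np.pi);return tobox(-Rm.T@q["tvec"]),np.c_[a*s,b*s,np.cos(r)]@Rm@B
def wheels(q,p,crown,off=(0,0)):
    """white pips on each wheel as (angle from top towards +x, box y); off = box x,y correction of the view"""
    g=cv2.resize(cv2.cvtColor(p,6),None,fx=4,fy=4,interpolation=cv2.INTER_CUBIC)
    n,L,st,ce=cv2.connectedComponentsWithStats((g>125).astype(np.uint8))
    ok=(st[:,4]>60)&(st[:,4]<900)&(st[:,3]<45);px=(ce[ok]+.5)/4-.5;ar=st[ok,4]
    c,D=rays(q,px);c=c+np.r_[off,0]
    for y,cr in zip((40,0,-40),crown):
        o=np.array([c[0],c[2]-(cr-25)]);d=D[:,[0,2]]
        A=(d**2).sum(1);bb=d@o;disc=bb**2-A*(o@o-625)
        t=(-bb-np.sqrt(np.maximum(disc,0)))/A;X=c+D*t[:,None]
        phi=np.arctan2(X[:,0],X[:,2]-(cr-25))
        m=(disc>0)&(abs(X[:,1]-y)<8)&(abs(phi)<1.1)
        print(y,sorted([(round(float(f),3),round(float(v-y),1),int(z)) for f,v,z in zip(phi[m],X[m,1],ar[m])]))
def ticks(q,p,off=(0,0)):
    """dark index ticks beside the windows, in box coords at z 123"""
    n,L,st,ce=cv2.connectedComponentsWithStats((cv2.cvtColor(p,6)<110).astype(np.uint8))
    return None
E
python3 - <<'E'
from h import *
# ticks: sub-pixel dark row between x ranges right of middle window (crop 445-455) & left 340-352
p=cv2.imread("pics/w1.png");q=arm.camera_params("wrist")
g=cv2.cvtColor(p,6).astype(float)
for a,b in((107,110),(142,145),(172,177),(223,226),(226,229),(289,292),(342,346),(358,361),(409,412)):
    x0,x1=a+120 if a<230 and False else a,b
pts=[]
for cx in(210,314,345,450,480,582):
    u=120+cx/2;col=g[142:157,int(u)-1:int(u)+2].mean(1);w=np.clip(np.median(col)-15-col,0,None)
    pts.append((u,142+(w*np.arange(15)).sum()/w.sum()))
pts=np.array(pts);c,D=rays(q,pts);X=c+D*((123-c[2])/D[:,2])[:,None]
print(np.round(X,1))
ox=-X[:,0].mean();oy=-X[:,1].mean()
print("off",ox,oy)
wheels(q,p,(132.5,136.5,132.8),(ox,oy))
E
```

```text
[[  3.6  54.  123. ]
 [  3.5  21.6 123. ]
 [  3.5  12.3 123. ]
 [  3.5 -18.9 123. ]
 [  3.5 -27.9 123. ]
 [  3.5 -59.6 123. ]]
off -3.515352794902272 3.0715794468576596
40 [(-0.416, -4.7, 427), (-0.414, 5.4, 410), (-0.002, -4.7, 539), (-0.002, 5.5, 543), (0.617, -4.7, 382)]
0 [(-1.043, -0.1, 301), (-0.808, 4.9, 314), (-0.806, -5.1, 317), (-0.184, -5.2, 567), (-0.183, 5.0, 559), (0.234, -5.1, 568), (0.234, 5.0, 545), (0.851, -5.1, 325), (1.072, 0.0, 285)]
-40 [(-0.44, -5.7, 425), (-0.44, 4.4, 407), (-0.022, -5.7, 534), (-0.022, 4.4, 546), (0.596, -5.7, 395)]
```

Call:
{"api": "drive_tool", "payload": {
  "plan": [
    {"dp": [4.1,-4.0,1.2],"angular": [0,0,0]},
    {"dp": [4.1,-4.0,2.4],"angular": [0,0,0]},
    {"dp": [4.1,-4.0,2.4],"angular": [0,0,0]},
    {"dp": [4.1,-4.0,2.4],"angular": [0,0,0]},
    {"dp": [4.1,-4.0,2.4],"angular": [0,0,0]}
  ]
}}

```text
time: 2.32
eef_pos: [555.2, 110.3, 163.1]
orientation: [0.99, 0.142, 0.001, 0.0]
ft_force: [0.4, -0.3, 0.4]
width: -0.0
grip_force: 0.0
```

Call:
{"api": "drive_tool", "payload": {
  "plan": [
    {"dp": [0,0,0.1],"angular": [0,0,0]},
    {"dp": [0,0,0.2],"angular": [0,0,0]},
    {"dp": [0,0,0.3],"angular": [0,0,0]},
    {"dp": [0,0,0.3],"angular": [0,0,0]}
  ]
}}

```text
time: 2.65
eef_pos: [554.2, 111.1, 158.5]
orientation: [0.99, 0.143, 0.0, 0.0]
ft_force: [0.0, -1.0, 0.1]
width: 0.2
grip_force: 0.0
```

Call:
{"api": "drive_tool", "payload": {
  "plan": [
    {"dp": [0,0,0.1],"angular": [0,0,0]},
    {"dp": [0,0,0.2],"angular": [0,0,0]},
    {"dp": [0,0,0.3],"angular": [0,0,0]},
    {"dp": [0,0,0.3],"angular": [0,0,0]}
  ]
}}

```text
time: 2.98
eef_pos: [554.1, 111.5, 154.9]
orientation: [0.99, 0.143, -0.0, -0.0]
ft_force: [0.5, 0.0, -0.2]
width: 0.0
grip_force: 0.0
```

Call:
{"api": "drive_tool", "payload": {
  "plan": [
    {"dp": [0,0,0.05],"angular": [0,0,0]},
    {"dp": [0,0,0.1],"angular": [0,0,0]},
    {"dp": [0,0,0.1],"angular": [0,0,0]},
    {"dp": [0,0,0.1],"angular": [0,0,0]}
  ]
}}

```text
time: 3.32
eef_pos: [554.3, 111.6, 154.4]
orientation: [0.99, 0.143, 0.0, -0.0]
ft_force: [-0.3, -0.1, 0.7]
width: 0.1
grip_force: 0.4
```

Call:
{"api": "drive_tool", "payload": {
  "plan": [
    {"dp": [0,0,0.05],"angular": [0,0,0]},
    {"dp": [0,0,0.1],"angular": [0,0,0]},
    {"dp": [0,0,0.1],"angular": [0,0,0]},
    {"dp": [0,0,0.1],"angular": [0,0,0]}
  ]
}}

```text
time: 3.65
eef_pos: [554.4, 111.6, 153.8]
orientation: [0.99, 0.143, 0.0, 0.0]
ft_force: [-2.5, 0.1, 4.6]
width: 0.2
grip_force: 2.1
```

Call:
{"api": "drive_tool", "payload": {
  "plan": [
    {"dp": [0,0,0.05],"angular": [0,0,0]},
    {"dp": [0.2,0,0.06],"angular": [0,0,0]},
    {"dp": [0.5,0,0.06],"angular": [0,0,0]},
    {"dp": [0.8,0,0.06],"angular": [0,0,0]},
    {"dp": [1.1,0,0.06],"angular": [0,0,0]},
    {"dp": [1.4,0,0.06],"angular": [0,0,0]},
    {"dp": [1.6,0,0.06],"angular": [0,0,0]},
    {"dp": [1.6,0,0.06],"angular": [0,0,0]}
  ]
}}

```text
time: 4.32
eef_pos: [570.3, 116.3, 153.5]
orientation: [0.99, 0.143, 0.001, -0.0]
ft_force: [-1.4, 0.7, 6.2]
width: 0.4
grip_force: 2.7
```

Call:
{"api": "drive_tool", "payload": {
  "plan": [
    {"dp": [0,0,-0.5],"angular": [0,0,0]},
    {"dp": [0,0,-1.0],"angular": [0,0,0]},
    {"dp": [-2.5,0,-1.5],"angular": [0,0,0]},
    {"dp": [-5,0,-1.5],"angular": [0,0,0]},
    {"dp": [-5,0,-1.5],"angular": [0,0,0]},
    {"dp": [-5,0,-1.5],"angular": [0,0,0]},
    {"dp": [-5,0,-1.5],"angular": [0,0,0]}
  ]
}}

```text
time: 4.9
eef_pos: [522.0, 101.9, 167.9]
orientation: [0.99, 0.143, 0.0, 0.0]
ft_force: [0.9, 0.1, -0.1]
width: 0.3
grip_force: 0.0
```

```bash
cat >> h.py <<'E'
def look(fn):
    s=arm.state();q,p,d=snap(fn);t=s["eef_pos"];print("t",s["time"],"tcp",t.round(1),"tcp box",(tobox(t)-[3,-1.5,0]).round(1))
    wheels(q,p,(132.3,136.5,132.5),(-3.5,3));return q,p,d
E
python3 -c "
from h import *
look('pics/w2.png')"
```

```text
t 4.9 tcp [522.  101.9 167.9] tcp box [-41.3  39.3 167.9]
40 [(-0.626, 1.0, 484), (-0.417, 5.9, 567), (-0.414, -4.1, 541), (0.039, -7.5, 84), (0.202, 6.0, 674), (0.203, -4.1, 667), (0.608, 6.0, 482), (0.609, -4.0, 460)]
0 [(-0.865, -4.5, 326), (-0.864, 5.6, 346), (-0.217, 5.8, 603), (-0.215, -4.2, 598), (0.198, -4.0, 620), (0.198, 5.9, 639), (0.798, -3.8, 382), (0.993, -6.5, 270), (0.995, 1.2, 379)]
-40 [(-0.479, -4.7, 415), (-0.477, 5.3, 418), (-0.055, 5.6, 535), (-0.054, -4.5, 506), (0.552, -4.1, 378)]
```

Call:
{"api": "drive_tool", "payload": {
  "plan": [
    {"dp": [3.4,0,0.2],"angular": [0,0,0]},
    {"dp": [3.4,0,0.8],"angular": [0,0,0]},
    {"dp": [3.4,0,1.1],"angular": [0,0,0]},
    {"dp": [3.4,0,1.25],"angular": [0,0,0]},
    {"dp": [3.4,0,1.35],"angular": [0,0,0]},
    {"dp": [3.4,0,1.4],"angular": [0,0,0]},
    {"dp": [3.4,0,1.45],"angular": [0,0,0]},
    {"dp": [3.4,0,1.45],"angular": [0,0,0]}
  ]
}}

```text
time: 5.62
eef_pos: [554.4, 111.6, 154.1]
orientation: [0.99, 0.143, 0.001, -0.0]
ft_force: [-0.1, 0.2, 2.5]
width: 0.0
grip_force: 1.3
```

Call:
{"api": "drive_tool", "payload": {
  "plan": [
    {"dp": [0,0,0.06],"angular": [0,0,0]},
    {"dp": [0.2,0,0.1],"angular": [0,0,0]},
    {"dp": [0.5,0,0.1],"angular": [0,0,0]},
    {"dp": [0.8,0,0.1],"angular": [0,0,0]},
    {"dp": [1.1,0,0.1],"angular": [0,0,0]},
    {"dp": [1.4,0,0.1],"angular": [0,0,0]},
    {"dp": [1.6,0,0.1],"angular": [0,0,0]},
    {"dp": [1.6,0,0.1],"angular": [0,0,0]}
  ]
}}

```text
time: 6.28
eef_pos: [570.2, 116.2, 153.5]
orientation: [0.99, 0.143, 0.001, -0.0]
ft_force: [-2.0, 0.7, 5.4]
width: 0.2
grip_force: 2.8
```

Call:
{"api": "drive_tool", "payload": {
  "plan": [
    {"dp": [0,0,-0.5],"angular": [0,0,0]},
    {"dp": [0,0,-1.0],"angular": [0,0,0]},
    {"dp": [-2.5,0,-1.5],"angular": [0,0,0]},
    {"dp": [-5,0,-1.5],"angular": [0,0,0]},
    {"dp": [-5,0,-1.5],"angular": [0,0,0]},
    {"dp": [-5,0,-1.5],"angular": [0,0,0]},
    {"dp": [-5,0,-1.5],"angular": [0,0,0]}
  ]
}}

```text
time: 6.87
eef_pos: [522.0, 101.9, 167.5]
orientation: [0.99, 0.143, 0.0, 0.0]
ft_force: [-0.3, -0.6, -0.4]
width: -0.4
grip_force: 0.0
```

```bash
python3 -c "
from h import *
look('pics/w3.png')"
```

```text
t 6.8667 tcp [522.  101.9 167.5] tcp box [-41.3  39.3 167.5]
40 [(-0.182, -4.1, 644), (-0.182, 6.0, 649), (0.027, 0.9, 745), (0.234, -4.1, 602), (0.235, 6.0, 620)]
0 [(-0.866, -4.5, 318), (-0.863, 5.6, 358), (-0.216, -4.1, 609), (-0.216, 5.8, 615), (0.197, -4.0, 632), (0.198, 5.9, 653), (0.796, -4.0, 371)]
-40 [(-0.48, 5.4, 412), (-0.478, -4.7, 383), (-0.056, 5.6, 548), (0.551, -4.2, 400)]
```

Call:
{"api": "drive_tool", "payload": {
  "plan": [
    {"dp": [2,3,-0.5],"angular": [0,0,0]},
    {"dp": [4,6,-0.5],"angular": [0,0,0]},
    {"dp": [5,7.9,-0.3],"angular": [0,0,0]},
    {"dp": [5,7.9,0],"angular": [0,0,0]},
    {"dp": [5,7.9,0.4],"angular": [0,0,0]},
    {"dp": [5,7.9,0.8],"angular": [0,0,0]},
    {"dp": [5,7.9,1.1],"angular": [0,0,0]},
    {"dp": [5,7.9,1.1],"angular": [0,0,0]}
  ]
}}

```text
time: 7.58
eef_pos: [591.2, 41.1, 155.3]
orientation: [0.99, 0.143, -0.001, -0.0]
ft_force: [-0.8, 0.0, -0.1]
width: 0.2
grip_force: 0.0
```

Call:
{"api": "drive_tool", "payload": {
  "plan": [
    {"dp": [0,0,0.05],"angular": [0,0,0]},
    {"dp": [0,0,0.1],"angular": [0,0,0]},
    {"dp": [0,0,0.1],"angular": [0,0,0]}
  ]
}}

```text
time: 7.83
eef_pos: [591.7, 40.7, 155.3]
orientation: [0.99, 0.143, 0.0, -0.0]
ft_force: [0.4, -0.2, 0.6]
width: 0.0
grip_force: 0.0
```

Call:
{"api": "drive_tool", "payload": {
  "plan": [
    {"dp": [0,0,0.05],"angular": [0,0,0]},
    {"dp": [0,0,0.1],"angular": [0,0,0]},
    {"dp": [0,0,0.1],"angular": [0,0,0]},
    {"dp": [0,0,0.1],"angular": [0,0,0]}
  ]
}}

```text
time: 8.17
eef_pos: [592.0, 40.5, 154.7]
orientation: [0.99, 0.143, 0.0, -0.0]
ft_force: [-1.7, 1.4, 3.7]
width: 0.1
grip_force: 1.6
```

Call:
{"api": "drive_tool", "payload": {
  "plan": [
    {"dp": [0,0,0.06],"angular": [0,0,0]},
    {"dp": [-0.2,0,0.09],"angular": [0,0,0]},
    {"dp": [-0.5,0,0.09],"angular": [0,0,0]},
    {"dp": [-0.8,0,0.09],"angular": [0,0,0]},
    {"dp": [-1.1,0,0.09],"angular": [0,0,0]},
    {"dp": [-1.4,0,0.09],"angular": [0,0,0]},
    {"dp": [-1.5,0,0.09],"angular": [0,0,0]},
    {"dp": [-1.5,0,0.09],"angular": [0,0,0]}
  ]
}}

```text
time: 8.83
eef_pos: [578.1, 36.0, 154.3]
orientation: [0.99, 0.143, 0.001, 0.0]
ft_force: [0.6, 1.4, 6.9]
width: 0.1
grip_force: 2.9
```

Call:
{"api": "drive_tool", "payload": {
  "plan": [
    {"dp": [0,0,-0.4],"angular": [0,0,0]},
    {"dp": [0,0,-0.8],"angular": [0,0,0]},
    {"dp": [0.8,0,-0.8],"angular": [0,0,0]},
    {"dp": [1.5,0,-0.6],"angular": [0,0,0]},
    {"dp": [1.5,0,-0.3],"angular": [0,0,0]},
    {"dp": [1.5,0,-0.15],"angular": [0,0,0]},
    {"dp": [1.5,0,-0.07],"angular": [0,0,0]},
    {"dp": [1.5,0,-0.07],"angular": [0,0,0]}
  ]
}}

```text
time: 9.5
eef_pos: [592.5, 40.3, 154.6]
orientation: [0.99, 0.143, 0.001, 0.0]
ft_force: [1.2, 0.7, 3.7]
width: -0.0
grip_force: 1.8
```

Second stroke, then retreat to look.

Call:
{"api": "drive_tool", "payload": {
  "plan": [
    {"dp": [0,0,0.05],"angular": [0,0,0]},
    {"dp": [-0.2,0,0.07],"angular": [0,0,0]},
    {"dp": [-0.5,0,0.07],"angular": [0,0,0]},
    {"dp": [-0.8,0,0.07],"angular": [0,0,0]},
    {"dp": [-1.1,0,0.07],"angular": [0,0,0]},
    {"dp": [-1.4,0,0.07],"angular": [0,0,0]},
    {"dp": [-1.5,0,0.07],"angular": [0,0,0]},
    {"dp": [-1.5,0,0.07],"angular": [0,0,0]}
  ]
}}

```text
time: 10.17
eef_pos: [578.1, 36.0, 154.4]
orientation: [0.99, 0.143, 0.001, 0.0]
ft_force: [0.8, 1.2, 5.9]
width: 0.1
grip_force: 2.7
```

Call:
{"api": "drive_tool", "payload": {
  "plan": [
    {"dp": [0,0,-0.5],"angular": [0,0,0]},
    {"dp": [0,0,-1.0],"angular": [0,0,0]},
    {"dp": [-1.7,0,-1.5],"angular": [0,0,0]},
    {"dp": [-3.4,0,-1.5],"angular": [0,0,0]},
    {"dp": [-3.4,0,-1.5],"angular": [0,0,0]},
    {"dp": [-3.4,0,-1.5],"angular": [0,0,0]},
    {"dp": [-3.4,0,-1.5],"angular": [0,0,0]}
  ]
}}

```text
time: 10.75
eef_pos: [545.0, 26.5, 168.0]
orientation: [0.99, 0.143, -0.0, -0.0]
ft_force: [1.0, 0.2, -0.4]
width: -0.1
grip_force: 0.0
```

```bash
python3 -c "
from h import *
look('pics/w4.png')"
```

```text
t 10.75 tcp [545.   26.5 168. ] tcp box [-40.7 -39.5 168. ]
40 [(-0.183, -3.9, 447), (0.025, 1.0, 539), (0.233, 6.0, 416), (0.234, -4.0, 433)]
0 [(-0.866, -3.7, 300), (-0.863, 6.5, 305), (-0.218, 6.1, 547), (-0.214, -4.0, 589), (0.197, -4.1, 633), (0.197, 6.0, 578), (0.794, -4.2, 347), (0.988, 0.9, 291)]
-40 [(-0.618, -4.1, 388), (-0.395, 0.9, 581), (-0.183, 5.9, 624), (0.428, -4.0, 583)]
```

Call:
{"api": "drive_tool", "payload": {
  "plan": [
    {"dp": [4,0,0],"angular": [0,0,0]},
    {"dp": [5,0,0.4],"angular": [0,0,0]},
    {"dp": [5,0,1.0],"angular": [0,0,0]},
    {"dp": [5,0,1.2],"angular": [0,0,0]},
    {"dp": [5,0,1.3],"angular": [0,0,0]},
    {"dp": [5,0,1.38],"angular": [0,0,0]},
    {"dp": [5,0,1.43],"angular": [0,0,0]},
    {"dp": [5,0,1.43],"angular": [0,0,0]}
  ]
}}

```text
time: 11.47
eef_pos: [592.9, 40.7, 154.7]
orientation: [0.99, 0.143, 0.001, -0.0]
ft_force: [0.2, 0.6, 2.2]
width: 0.1
grip_force: 1.2
```

Call:
{"api": "drive_tool", "payload": {
  "plan": [
    {"dp": [0,0,0.05],"angular": [0,0,0]},
    {"dp": [-0.2,0,0.07],"angular": [0,0,0]},
    {"dp": [-0.5,0,0.07],"angular": [0,0,0]},
    {"dp": [-0.8,0,0.07],"angular": [0,0,0]},
    {"dp": [-1.1,0,0.07],"angular": [0,0,0]},
    {"dp": [-1.4,0,0.07],"angular": [0,0,0]},
    {"dp": [-1.66,0,0.07],"angular": [0,0,0]},
    {"dp": [-1.66,0,0.07],"angular": [0,0,0]}
  ]
}}

```text
time: 12.13
eef_pos: [577.1, 35.9, 154.3]
orientation: [0.99, 0.143, 0.001, -0.0]
ft_force: [0.6, 3.3, 5.7]
width: -0.1
grip_force: 3.0
```

Call:
{"api": "drive_tool", "payload": {
  "plan": [
    {"dp": [0,0,-0.5],"angular": [0,0,0]},
    {"dp": [0,0,-1.0],"angular": [0,0,0]},
    {"dp": [-1.7,-2,-1.5],"angular": [0,0,0]},
    {"dp": [-3.4,-4,-1.5],"angular": [0,0,0]},
    {"dp": [-3.4,-4,-1.5],"angular": [0,0,0]},
    {"dp": [-3.4,-4,-1.5],"angular": [0,0,0]},
    {"dp": [-3.4,-4,-1.5],"angular": [0,0,0]}
  ]
}}

```text
time: 12.72
eef_pos: [532.9, 64.2, 168.0]
orientation: [0.99, 0.143, -0.0, 0.0]
ft_force: [0.1, -0.4, 0.6]
width: -0.2
grip_force: 0.0
```

```bash
python3 -c "
from h import *
q,p,d=look('pics/w5.png')
cv2.imwrite('pics/w5c.png',cv2.resize(p[60:300,160:480],None,fx=2.5,fy=2.5,interpolation=2))"
```

```text
t 12.7167 tcp [532.9  64.2 168. ] tcp box [-4.15e+01  1.00e-01  1.68e+02]
40 [(-0.182, -4.0, 533), (-0.181, 6.1, 527), (0.028, 1.0, 653), (0.235, -4.0, 504), (0.235, 6.0, 507)]
0 [(-0.868, -4.1, 335), (-0.866, 6.0, 328), (-0.216, -4.1, 608), (-0.216, 5.9, 634), (0.197, 5.9, 649), (0.198, -4.1, 662), (0.796, -4.0, 373), (0.984, 1.0, 297)]
-40 [(-0.228, -4.3, 518), (0.192, 5.8, 548)]
```

View pics/w5c.png

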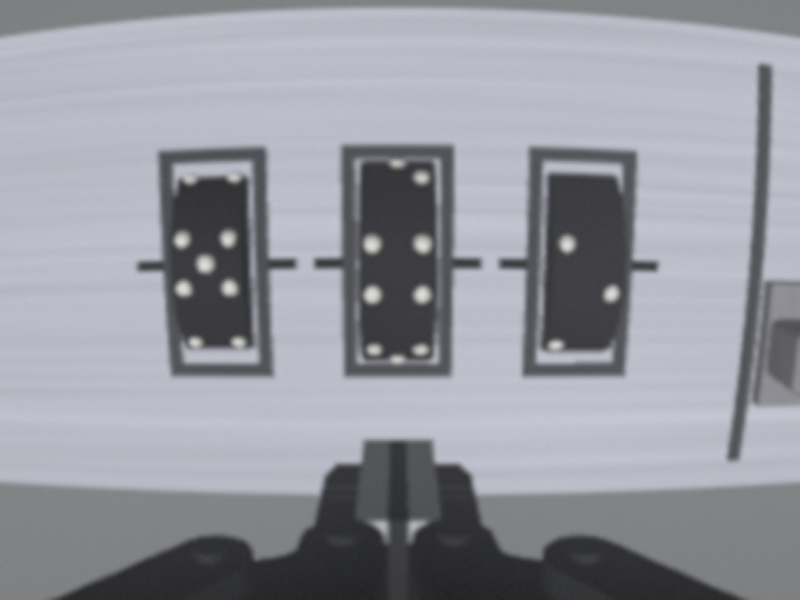

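The code reads 5-4-2 at the tick row (about 264). Right is within 0.01 rad and left is about 0.035 rad too far, so I'll roll the left wheel back 0.9 mm.

Call:
{"api": "drive_tool", "payload": {
  "plan": [
    {"dp": [2,-3,0],"angular": [0,0,0]},
    {"dp": [4.2,-4,0.3],"angular": [0,0,0]},
    {"dp": [4.2,-4,1.0],"angular": [0,0,0]},
    {"dp": [4.2,-4,1.2],"angular": [0,0,0]},
    {"dp": [4.2,-4,1.35],"angular": [0,0,0]},
    {"dp": [4.2,-4,1.43],"angular": [0,0,0]},
    {"dp": [4.2,-4,1.5],"angular": [0,0,0]},
    {"dp": [4.2,-4,1.5],"angular": [0,0,0]}
  ]
}}

```text
time: 13.43
eef_pos: [562.0, 114.4, 154.0]
orientation: [0.99, 0.143, 0.0, -0.0]
ft_force: [-1.0, 1.1, 4.0]
width: 0.3
grip_force: 1.7
```

Call:
{"api": "drive_tool", "payload": {
  "plan": [
    {"dp": [0,0,0.05],"angular": [0,0,0]},
    {"dp": [0,0,0.1],"angular": [0,0,0]},
    {"dp": [0,0,0.1],"angular": [0,0,0]}
  ]
}}

```text
time: 13.68
eef_pos: [562.2, 114.5, 153.5]
orientation: [0.99, 0.143, 0.0, 0.0]
ft_force: [-2.7, 0.3, 7.6]
width: 0.3
grip_force: 3.3
```

Call:
{"api": "drive_tool", "payload": {
  "plan": [
    {"dp": [-0.06,0,0],"angular": [0,0,0]},
    {"dp": [-0.12,0,0],"angular": [0,0,0]},
    {"dp": [-0.12,0,0],"angular": [0,0,0]},
    {"dp": [-0.12,0,0],"angular": [0,0,0]}
  ]
}}

```text
time: 14.02
eef_pos: [561.9, 114.4, 153.6]
orientation: [0.99, 0.143, 0.002, 0.0]
ft_force: [1.1, 1.9, 6.4]
width: 0.1
grip_force: 2.8
```

Call:
{"api": "drive_tool", "payload": {
  "plan": [
    {"dp": [0,0,-0.5],"angular": [0,0,0]},
    {"dp": [0,0,-1.0],"angular": [0,0,0]},
    {"dp": [-2,2,-1.6],"angular": [0,0,0]},
    {"dp": [-4.2,4,-1.6],"angular": [0,0,0]},
    {"dp": [-4.2,4,-1.6],"angular": [0,0,0]},
    {"dp": [-4.2,4,-1.6],"angular": [0,0,0]},
    {"dp": [-4.2,4,-1.6],"angular": [0,0,0]}
  ]
}}

```text
time: 14.6
eef_pos: [531.8, 64.2, 168.1]
orientation: [0.99, 0.143, -0.0, -0.0]
ft_force: [0.7, -0.3, 0.4]
width: 0.1
grip_force: 0.0
```

```bash
python3 -c "
from h import *
look('pics/w6.png')"
```

```text
t 14.6 tcp [531.8  64.2 168.1] tcp box [-42.7   0.4 168.1]
40 [(-0.187, 6.1, 532), (-0.186, -4.0, 554), (0.022, 0.9, 642), (0.23, -4.0, 537), (0.23, 6.0, 504)]
0 [(-0.997, -7.6, 238), (-0.862, -4.1, 340), (-0.861, 5.9, 331), (-0.594, -7.4, 109), (-0.215, -4.1, 632), (-0.215, 5.9, 638), (0.198, -4.1, 633), (0.198, 5.9, 640), (0.794, -4.0, 407), (0.915, -7.5, 369), (0.986, 1.0, 308)]
-40 [(-0.227, -4.3, 512), (0.194, 5.9, 553)]
```

Call:
{"api": "drive_tool", "payload": {
  "plan": [
    {"dp": [2,-3,0],"angular": [0,0,0]},
    {"dp": [4.2,-4,0.3],"angular": [0,0,0]},
    {"dp": [4.2,-4,1.0],"angular": [0,0,0]},
    {"dp": [4.2,-4,1.3],"angular": [0,0,0]},
    {"dp": [4.2,-4,1.4],"angular": [0,0,0]},
    {"dp": [4.2,-4,1.5],"angular": [0,0,0]},
    {"dp": [4.2,-4,1.6],"angular": [0,0,0]},
    {"dp": [4.2,-4,1.6],"angular": [0,0,0]}
  ]
}}

```text
time: 15.32
eef_pos: [561.0, 115.0, 153.6]
orientation: [0.99, 0.143, 0.001, -0.001]
ft_force: [-2.0, 4.2, 5.1]
width: -0.1
grip_force: 2.9
```

Call:
{"api": "drive_tool", "payload": {
  "plan": [
    {"dp": [-0.06,0,0],"angular": [0,0,0]},
    {"dp": [-0.12,0,0],"angular": [0,0,0]},
    {"dp": [-0.19,0,0],"angular": [0,0,0]},
    {"dp": [-0.19,0,0],"angular": [0,0,0]},
    {"dp": [-0.19,0,0],"angular": [0,0,0]}
  ]
}}

```text
time: 15.73
eef_pos: [559.8, 113.9, 153.6]
orientation: [0.99, 0.143, 0.001, -0.0]
ft_force: [0.7, 3.0, 5.7]
width: -0.1
grip_force: 2.9
```

Call:
{"api": "drive_tool", "payload": {
  "plan": [
    {"dp": [0,0,-0.5],"angular": [0,0,0]},
    {"dp": [0,0,-1.0],"angular": [0,0,0]},
    {"dp": [-2,2,-1.6],"angular": [0,0,0]},
    {"dp": [-4.2,4,-1.6],"angular": [0,0,0]},
    {"dp": [-4.2,4,-1.6],"angular": [0,0,0]},
    {"dp": [-4.2,4,-1.6],"angular": [0,0,0]},
    {"dp": [-4.2,4,-1.6],"angular": [0,0,0]}
  ]
}}

```text
time: 16.32
eef_pos: [529.8, 63.5, 167.9]
orientation: [0.99, 0.143, -0.0, 0.0]
ft_force: [0.3, -0.8, 0.0]
width: -0.1
grip_force: 0.0
```

```bash
python3 -c "
from h import *
q,p,d=look('pics/w7.png')
W=tobox(cloud(q,d))-[3,-1.5,0]
m=(W[...,2]>138)&(W[...,2]<150)&(W[...,1]<-70)&(W[...,1]>-130)&(abs(W[...,0])<60);print(m.sum(),W[m].min(0),W[m].max(0))"
```

```text
t 16.3167 tcp [529.8  63.5 167.9] tcp box [-44.8   0.3 167.9]
40 [(-0.236, -4.0, 525), (-0.236, 6.1, 511), (-0.026, 1.0, 625), (0.178, -4.1, 557), (0.18, 6.0, 534)]
0 [(-0.865, -4.1, 338), (-0.862, 5.9, 335), (-0.216, 5.9, 608), (-0.215, -4.1, 636), (0.197, -4.1, 662), (0.198, 5.9, 666), (0.794, -4.0, 373)]
-40 [(-0.225, -4.3, 542), (0.193, 5.8, 570)]
1065 [ -24.34975508 -114.48467292  138.03117257] [-10.34796793 -85.54840797 144.56402143]
```

The left wheel is now within about 0.02 rad of the middle, and the right is good too. Next is the bolt.

Call:
{"api": "drive_tool", "payload": {
  "plan": [
    {"dp": [-0.3,3.5,-0.5],"angular": [0,0,0]},
    {"dp": [-0.3,7,-0.5],"angular": [0,0,0]},
    {"dp": [-0.3,10,-0.3],"angular": [0,0,0]},
    {"dp": [-0.3,10,0],"angular": [0,0,0]},
    {"dp": [-0.3,10,0.5],"angular": [0,0,0]},
    {"dp": [-0.3,10,1.0],"angular": [0,0,0]},
    {"dp": [-0.3,10,1.4],"angular": [0,0,0]},
    {"dp": [-0.3,10,1.4],"angular": [0,0,0]}
  ]
}}

```text
time: 17.03
eef_pos: [554.5, -31.6, 152.5]
orientation: [0.99, 0.144, -0.001, -0.001]
ft_force: [1.1, -0.2, 0.1]
width: -0.1
grip_force: 0.0
```

Call:
{"api": "drive_tool", "payload": {
  "plan": [
    {"dp": [0.2,0,0],"angular": [0,0,0]},
    {"dp": [0.4,0,0],"angular": [0,0,0]},
    {"dp": [0.6,0,0],"angular": [0,0,0]},
    {"dp": [0.8,0,0],"angular": [0,0,0]},
    {"dp": [1.0,0,0],"angular": [0,0,0]},
    {"dp": [1.2,0,0],"angular": [0,0,0]},
    {"dp": [1.4,0,0],"angular": [0,0,0]},
    {"dp": [1.6,0,0],"angular": [0,0,0]}
  ]
}}

```text
time: 17.7
eef_pos: [570.6, -28.6, 154.5]
orientation: [0.99, 0.143, -0.001, 0.0]
ft_force: [-3.5, 0.2, 3.0]
width: -0.1
grip_force: 2.1
```

Call:
{"api": "drive_tool", "payload": {
  "plan": [
    {"dp": [0.2,0,0],"angular": [0,0,0]},
    {"dp": [0.4,0,0],"angular": [0,0,0]},
    {"dp": [0.6,0,0],"angular": [0,0,0]},
    {"dp": [0.8,0,0],"angular": [0,0,0]},
    {"dp": [1.0,0,0],"angular": [0,0,0]},
    {"dp": [1.2,0,0],"angular": [0,0,0]},
    {"dp": [1.4,0,0],"angular": [0,0,0]},
    {"dp": [1.6,0,0],"angular": [0,0,0]}
  ]
}}

```text
time: 18.37
eef_pos: [586.4, -24.0, 154.3]
orientation: [0.99, 0.143, 0.0, 0.0]
ft_force: [-4.7, -0.9, 3.6]
width: -0.0
grip_force: 2.1
```

Call:
{"api": "drive_tool", "payload": {
  "plan": [
    {"dp": [0.2,0,0],"angular": [0,0,0]},
    {"dp": [0.4,0,0],"angular": [0,0,0]},
    {"dp": [0.6,0,0],"angular": [0,0,0]},
    {"dp": [0.8,0,0],"angular": [0,0,0]},
    {"dp": [0.9,0,0],"angular": [0,0,0]}
  ]
}}

```text
time: 18.78
eef_pos: [595.1, -21.4, 154.3]
orientation: [0.99, 0.143, 0.0, 0.0]
ft_force: [-4.1, -1.2, 2.4]
width: -0.2
grip_force: 2.0
```

Call:
{"api": "drive_tool", "payload": {
  "plan": [
    {"dp": [0.1,0,0],"angular": [0,0,0]},
    {"dp": [0.2,0,0],"angular": [0,0,0]},
    {"dp": [0.3,0,0],"angular": [0,0,0]},
    {"dp": [0.4,0,0],"angular": [0,0,0]},
    {"dp": [0.4,0,0],"angular": [0,0,0]}
  ]
}}

```text
time: 19.2
eef_pos: [598.9, -20.3, 154.3]
orientation: [0.99, 0.143, 0.0, 0.0]
ft_force: [-2.4, -1.5, 2.4]
width: -0.1
grip_force: 1.7
```

Call:
{"api": "drive_tool", "payload": {
  "plan": [
    {"dp": [0.05,0,0],"angular": [0,0,0]},
    {"dp": [0.1,0,0],"angular": [0,0,0]},
    {"dp": [0.1,0,0],"angular": [0,0,0]}
  ]
}}

```text
time: 19.45
eef_pos: [599.7, -20.0, 154.3]
orientation: [0.99, 0.143, 0.0, 0.0]
ft_force: [-2.1, -1.1, 2.1]
width: -0.3
grip_force: 1.9
```

Call:
{"api": "drive_tool", "payload": {
  "plan": [
    {"dp": [0.05,0,0],"angular": [0,0,0]},
    {"dp": [0.1,0,0],"angular": [0,0,0]},
    {"dp": [0.15,0,0],"angular": [0,0,0]},
    {"dp": [0.15,0,0],"angular": [0,0,0]}
  ]
}}

```text
time: 19.78
eef_pos: [600.2, -19.9, 154.3]
orientation: [0.99, 0.143, -0.001, 0.0]
ft_force: [-6.9, -2.1, 4.6]
width: -0.0
grip_force: 3.9
```

Call:
{"api": "drive_tool", "payload": {
  "plan": [
    {"dp": [0.05,0,0],"angular": [0,0,0]},
    {"dp": [0.05,0,0],"angular": [0,0,0]},
    {"dp": [0.05,0,0],"angular": [0,0,0]}
  ]
}}

```text
time: 20.03
eef_pos: [600.3, -19.9, 154.3]
orientation: [0.99, 0.143, -0.002, 0.0]
ft_force: [-9.0, -2.9, 5.9]
width: 0.3
grip_force: 4.8
```

The bolt is at its stop: force is rising with no motion. I'll back off, lift and check.

Call:
{"api": "drive_tool", "payload": {
  "plan": [
    {"dp": [-0.5,0,0],"angular": [0,0,0]},
    {"dp": [-1.5,0,0],"angular": [0,0,0]},
    {"dp": [-3,0,-0.5],"angular": [0,0,0]},
    {"dp": [-4.5,-3,-2],"angular": [0,0,0]},
    {"dp": [-4.5,-6,-3],"angular": [0,0,0]},
    {"dp": [-4.5,-9,-3],"angular": [0,0,0]},
    {"dp": [-4.5,-9,-3],"angular": [0,0,0]},
    {"dp": [-4.5,-9,-3],"angular": [0,0,0]}
  ]
}}

```text
time: 20.7
eef_pos: [532.5, 55.3, 184.3]
orientation: [0.99, 0.144, 0.001, -0.0]
ft_force: [1.0, -0.1, -0.4]
width: -0.0
grip_force: 0.0
```

```bash
python3 -c "
from h import *
q,p,d=look('pics/w8.png')
W=tobox(cloud(q,d))-[3,-1.5,0]
m=(W[...,2]>138)&(W[...,2]<150)&(W[...,1]<-70)&(W[...,1]>-130)&(abs(W[...,0])<60);print(m.sum(),W[m].min(0),W[m].max(0))
cv2.imwrite('pics/w8c.png',cv2.resize(p[40:340,130:530],None,fx=2,fy=2,interpolation=2))"
```

```text
t 20.7 tcp [532.5  55.3 184.3] tcp box [-44.5  -8.4 184.3]
40 [(-0.236, -3.9, 461), (-0.235, 6.1, 435), (-0.028, 1.0, 554), (0.179, -4.0, 449), (0.179, 6.0, 438)]
0 [(-0.862, -4.0, 315), (-0.86, 6.1, 318), (-0.217, -4.0, 556), (-0.216, 6.0, 551), (0.196, -4.1, 548), (0.198, 6.0, 551), (0.794, -4.0, 309), (0.987, 1.0, 275)]
-40 [(-0.225, -4.3, 492), (0.191, 5.8, 502)]
1033 [  10.00456816 -114.91854636  138.0750377 ] [ 24.00078388 -85.96623855 144.93771762]
```

View pics/w8c.png

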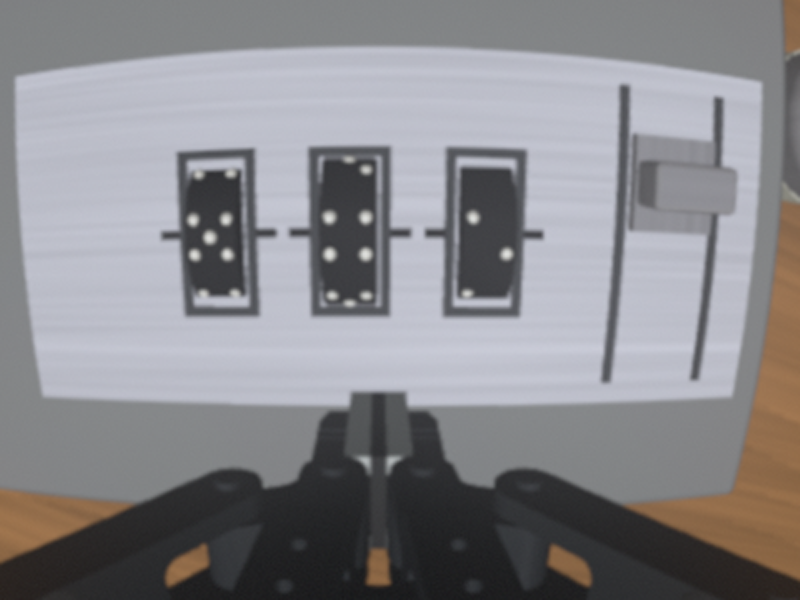

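The code 5-4-2 stands at the ticks (row 235). The tab at crop (690,187) has moved about 34.4 mm and was pressed firmly against its stop.

```bash
python3 -c "
from workcell import arm
print(arm.job_done())"
```

```text
the job is handed in; nothing more can be done
None
```

The wheels read 5-4-2 at the ticks (left and right within about 0.02 rad, middle never turned), the bolt is pushed to its far stop, the gripper is clear of everything, and the job was handed in at about 21 s.

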